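# Dock the suction canister

## Task

Get the bedside suction unit ready for use: screw the canister's blue lid further on, clockwise, until its white port points straight at the coupler, and not past it. Then slide the green coupler grip fully home over the port and let go. Leave the bottle and the vials that stand round the unit where they are.

Things in the scene. Friction and masses are not known exactly. Their poses are not given: they have to be found in the camera images.
- suction_unit: bedside suction unit, light grey, about 236 x 266 mm and 220 mm high, fixed to the desk. Origin under its middle, on the desk; x points from its front (towards the robot) to its rear, y to its left, z up. Its left half is a pump housing with a dark panel that slopes up to the rear at 30 degrees; at its right a clear canister stands in a ring, leaning so that its axis tilts 30 degrees from vertical towards the unit's front. Lid and coupler both stand square to this slope
- canister_lid (a joint): turn of the canister's blue screw lid (about 110 mm across, top face 22 mm over the neck ring) about the leaning axis, rad: 0 when the port points straight at the coupler, negative while it must still be screwed on, growing clockwise as seen from above. The thread drags with about 0.15 N m, keeps the lid where it is left, sinks 6 mm a turn, and does not stop at 0: it can be turned 0.7 rad too far. Once the coupler is home the port sits inside it and the lid no longer turns
- lid_bar (a point): middle of the upright blue grip bar on the lid, on the lid's axis, 23 mm above the lid's top face and 18 mm below the top of the bar. The bar is 76 mm long, 18 mm thick and 41 mm high. Axes turn with the lid: x along the bar, y across it towards the port, z along the leaning axis away from the canister
- port_tip (a point): tip of the white port, a straight 15 mm thick spout that sticks out 25 mm from the side of the lid, 80 mm from the lid's axis and 34 mm lower along the axis than lid_bar. Axes as lid_bar: y is where the port points
- dock_slide (a joint): travel of the coupler, m: 0 drawn back, 0.045 home at its end stop, over the port. It slides along the unit's -y, level, towards the lid, against about 2.5 N of friction, and stays where it is left. Its flared mouth centres a port that is up to about 0.08 rad off, which adds some 5 N; a port farther off jams it, is pushed aside or is missed
- slide_bar (a point): middle of the upright green grip on the coupler: 60 mm long, 16 mm thick, 40 mm high, the point 20 mm below its top; 20 mm below the point the white coupler body begins. Axes: x along the grip (up the slope), y across it, away from the lid (the coupler goes home towards -y), z square to the slope. With the coupler drawn back it is 150 mm from the lid's axis, home 105 mm
- coupler_mouth (a point): centre of the white coupler's open mouth, which looks towards the lid; the mouth is 33 mm wide and narrows to 20 mm. Axes as slide_bar
- bottle_mid (a point): half-way up a loose white bottle, 44 mm thick and 134 mm high, standing to the right of the unit
- vial_red_mid (a point): half-way up a loose vial with a red cap, 22 mm thick and 47 mm high, standing in front of the unit
- vial_green_mid (a point): half-way up a like vial with a green cap
- vial_blue_mid (a point): half-way up a like vial with a blue cap

How it is judged (in metres and radians):
On the way, in this order (a step that is already met when the one before it is completed fails the run):
1. the lid is screwed on until its port points at the coupler (within 0.09 rad), while the coupler is still drawn back (value of joint canister_lid between -0.09 and 0.09 rad and value of joint dock_slide below 0.018 m), for 0.2 s.
2. the coupler is slid home over the port (value of joint dock_slide above 0.042 m and value of joint canister_lid between -0.07 and 0.07 rad), for 0.2 s.
At the end, for the whole second after the job is handed in: the lid's port points at the coupler within 0.07 rad and the coupler is home over it, within 3 mm of its end stop (all of step 2); the robot touches nothing.
It fails at once if the lid is screwed more than 0.25 rad past the coupler (value of joint canister_lid above 0.25 rad).
It fails at once if the bottle or a vial is knocked out of its place (more than 30 mm) (distance of any of bottle_mid, vial_red_mid, vial_green_mid, vial_blue_mid from where it was at the start of the episode above 0.03 m).
It also fails if it takes over 48 s, if anything falls off the work surface, if the arm or the gripper's body presses on something with over 40 N, if the wrist force passes 120 N, or if a joint passes its speed limit or range.

## Robot

A 6-joint arm with a two-finger parallel gripper is mounted at the origin on a cart in front of the work surface, level with it; the furniture and walls round the work are solid. World frame = base frame: x ahead of the robot, y to its left, z up, the work surface at z = 0. Lengths are in mm, angles in rad, forces in N, time in s.
With the tool pointing down it reaches from about 275 to 1000 mm from the base axis. Payload 8.4 kg.
Tool frame: the origin (TCP) lies midway between the tips of the shut fingers; the grasp point (between the pads) lies 19 mm behind it; z points along the fingers, y is the line along which they close (so a half turn about z gives the same grasp; the last joint's range is limited). The gripper opens to 85 mm and grips with 20 to 120 N. Pads are 22 mm wide; open, the fingers measure 114 mm over their backs; the gripper's body (76 mm by 85 mm) begins 54 mm behind the grasp point. The pads swing forward as they close: fully open they stand 13 mm farther back than shut.
Start: joints at [-1.14, 0.353, 1.633, -0, 1.155, -0.002], TCP at [262.133, -567.375, 231.281] pointing down, gripper open.
Joint ranges: [-2.63, 2.63], [-0.92, 2.1], [0.06, 2.66], [-1.3, 4.44], [0, 2.69], [-3.02, 3.02]. Speed limits (rad/s): [2.22, 2.22, 2.79, 3.14, 3.14, 3.14].

## Interface

Orientations are given as [roll, pitch, yaw] about the fixed x, y, z axes, in that order (R = Rz(yaw) Ry(pitch) Rx(roll)).
In Python, from rig import r, imaging gives the robot as it stands. The module is installed in compiled form; this text tells all that it offers.
- The arm moves only by the tool arm_command, never from a script. Its argument "deltas" is a list of rows, each an object of numbers: "hand": the finger opening in mm, from 0 to 85.4; "tx", "ty", "tz": the shift along the tool's x, y, z in mm; "wx", "wy", "wz": the turn, a rotation vector about the tool's x, y, z in rad. A call has 1 to 8 rows; each row shifts and turns the commanded pose from where the row before left it, along the tool's axes as they then stand; what a row does not reach is not made up. A row lasts 1/8 s, in which the tool goes at most 62.5 mm and 10.7 degrees, less where a joint would pass 70% of its speed; a pose out of reach is approached as far as the arm can. A call with a gripper value outside its range is refused whole. The fingers move at their own pace and stop on an object; "squeeze" is the grip in N (left out, the last holds). Time passes only in rows, so rows that do not move let the fingers close. It gives the time, the measured TCP pose, the force, the opening and the grip force at its end, in the units of the state.
- r.sense(): the state, without advancing time (a new reading comes with each control period).
- imaging.grab_frame(name): name is "scene" or "side" or "wrist"; returns a dict with "image" (384x512x3 uint8, red, green, blue), "mtx" (3x3 intrinsics, pixels), "D" ([k1, k2, p1, p2, k3] as OpenCV has them; the pictures are not rectified), "world_to_cam" (4x4, takes a point from world to camera coordinates). Camera axes: x right, y up, looking along -z (the intrinsics and any distortion apply to the point x, -y, -z); pixel columns grow to the right and rows downward; lengths in mm; the calibration is good to about 2 mm. A picture is of the moment at which its call begins. There is no depth.
- r.sign_off(): hands the job in; it is judged then, once.
The state is a dict: "clock": time; "qpos": joint angles; "qvel": joint speeds; "joint_efforts": joint torques, N m; "eef_pos": TCP position; "tcp_rot": TCP orientation; "contact_force": force on the tool from outside, world axes, zero at the start; "wrist_torque": the same for the moment, N m; "opening": opening from 0.0 (shut) to 1.0 (fully open); "grasp_force": force on a finger pad.
Only numpy, scipy, OpenCV 4.12 (cv2) and the standard library are available. Lean on these libraries where they do the work, as an engineer would, in place of code of your own. Each camera call takes 0.05 s, during which the arm holds its last target. There are 200 camera calls.

## Working session

There is one attempt and no reset: what is moved stays moved. The work goes in short steps, Python scripts to look and compute and a tool call to move; the robot and the scene stay as the last step left them, time stands still between calls to the robot, and variables do not carry over. Pictures are saved under pics/ and viewed, at most 10 in all, crops included, and the job is handed in when it is done.

Besides the shell and the picture viewer there is one more tool, called after "Request:" as name(argument=value, ...), one argument or row to a line, values as JSON. arm_command: Moves the arm, as the interface text tells. Its arguments: {"type":"object","properties":{"deltas":{"type":"array"},"squeeze":{"type":"number"}},"required":["deltas"]}

```bash
mkdir -p pics
python3 - <<'E'
from rig import r, imaging
import cv2, numpy as np, pickle
d={}
for n in ["scene","side","wrist"]:
    f=imaging.grab_frame(n); d[n]=f
    cv2.imwrite(f"pics/{n}0.png",cv2.resize(f["image"][:,:,::-1],(800,600),interpolation=cv2.INTER_CUBIC))
    print(n,f["mtx"].tolist(),f["D"],np.round(f["world_to_cam"],3).tolist())
pickle.dump(d,open("f0.pkl","wb"))
print(r.sense())
E
```

```text
scene [[467.2133477842936, 0.0, 252.83556481786349], [0.0, 467.2133477842936, 193.22249327769174], [0.0, 0.0, 1.0]] [-0.12341975  0.          0.          0.          0.        ] [[-0.843, -0.538, -0.024, 512.239], [0.215, -0.376, 0.901, -259.053], [-0.494, 0.754, 0.432, -695.582], [0.0, 0.0, 0.0, 1.0]]
side [[452.6399623130007, 0.0, 258.753709884482], [0.0, 452.6399623130007, 186.19797905071076], [0.0, 0.0, 1.0]] [0.01186259 0.         0.         0.         0.        ] [[-0.989, -0.145, -0.013, 574.743], [0.075, -0.586, 0.807, -174.94], [-0.124, 0.797, 0.591, -858.517], [0.0, 0.0, 0.0, 1.0]]
wrist [[334.6665146174117, 0.0, 256.9709462664518], [0.0, 334.6665146174117, 189.75893943590222], [0.0, 0.0, 1.0]] [0.00618349 0.         0.         0.         0.        ] [[0.419, -0.908, -0.002, -624.311], [0.871, 0.403, -0.28, 36.928], [0.256, 0.115, 0.96, -377.9], [0.0, 0.0, 0.0, 1.0]]
{'clock': 0.15, 'qpos': array([-1.14036376e+00,  3.53493770e-01,  1.63396090e+00,  4.61863384e-06,
        1.15521567e+00, -2.40746685e-03]), 'qvel': array([-0.00141023, -0.00047883, -0.00104758,  0.0010081 , -0.00033607,
       -0.00082779]), 'joint_efforts': array([-8.14537580e-04, -6.05636001e+01, -3.42340279e+01, -9.70586666e-05,
        6.14538178e-03,  1.36430771e-05]), 'eef_pos': array([ 261.99996278, -567.02783363,  230.73223056]), 'tcp_rot': array([-3.14051498e+00, -6.81796508e-06,  4.32838167e-01]), 'contact_force': array([ 0.07882737, -0.2786456 ,  0.6670004 ]), 'wrist_torque': array([ 0.02392125,  0.05180711, -0.01031329]), 'grasp_force': 0.0, 'opening': 0.9987755987342527}
```

View pics/scene0.png

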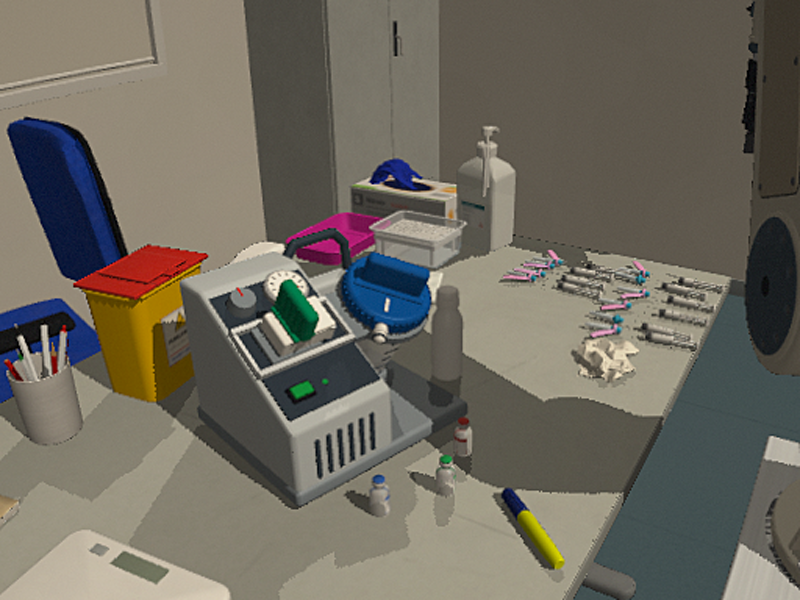

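View pics/side0.png

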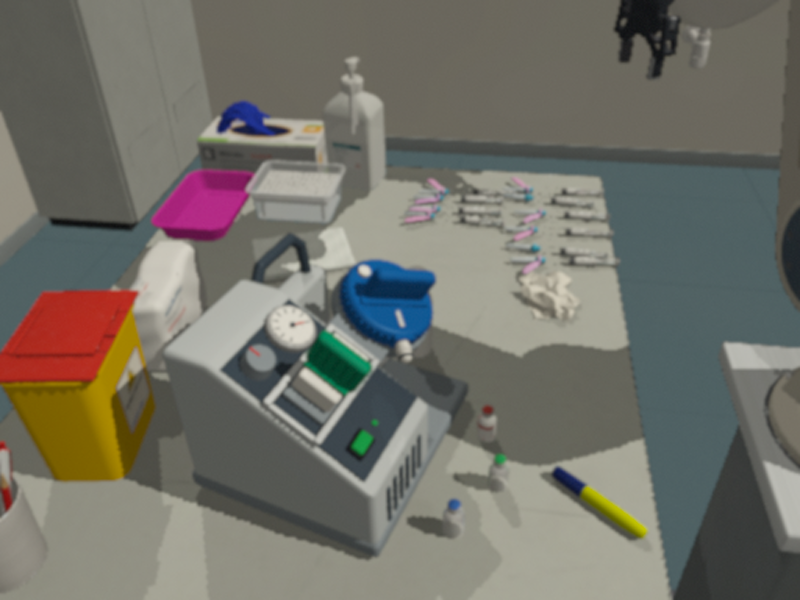

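The scene and side views show the unit with its blue lid; scene port about (380,333), side (403,352). The green grip is at scene (295,308), side (338,360). Bottle stands right-rear of the lid and three vials stand in front. I'll enlarge both views.

Run:
```python
import cv2,pickle
d=pickle.load(open("f0.pkl","rb"))
for n,(x,y) in {"scene":(155,150),"side":(165,155)}.items():
    c=d[n]["image"][y:y+100,x:x+133,::-1]
    cv2.imwrite(f"pics/{n}_c.png",cv2.resize(c,(798,600),interpolation=cv2.INTER_CUBIC))
```

```text
(no output)
```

View pics/scene_c.png

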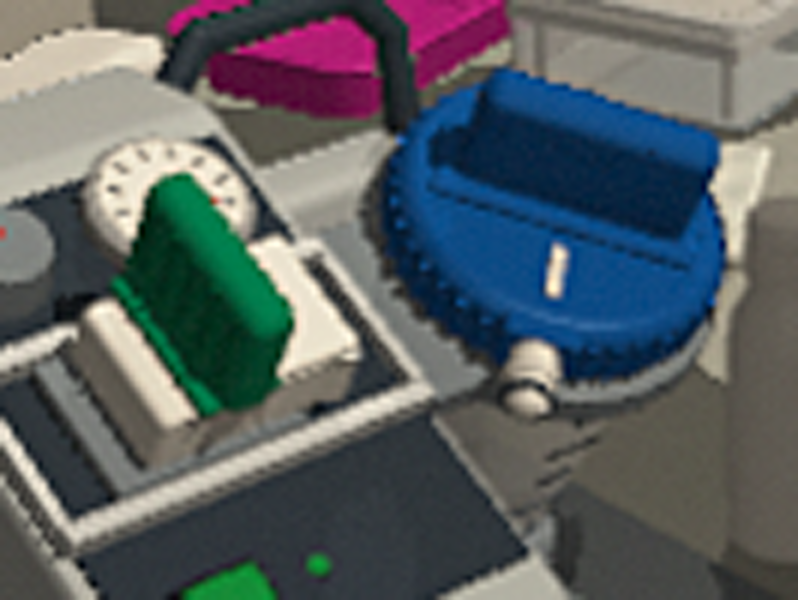

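View pics/side_c.png

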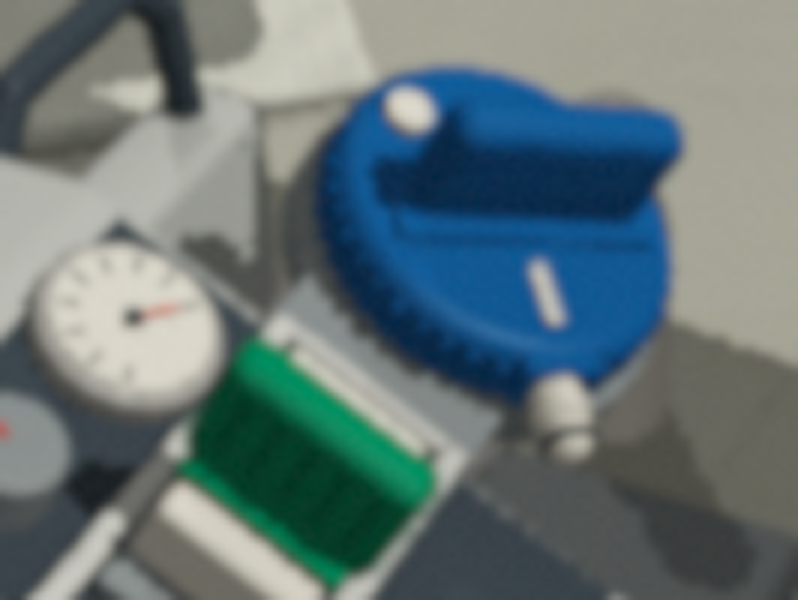

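```bash
cat > h.py <<'E'
import numpy as np,cv2,pickle
from scipy.spatial.transform import Rotation as R
def proj(f,P):
    W=f["world_to_cam"];p=np.atleast_2d(P)@W[:3,:3].T+W[:3,3]
    p=p*[1,-1,-1]
    return cv2.projectPoints(p.reshape(-1,1,3),np.zeros(3),np.zeros(3),f["mtx"],f["D"])[0].reshape(-1,2)
def slope(psi): # columns: up slope, left, normal
    return R.from_euler('z',psi).as_matrix()@R.from_euler('y',-np.pi/6).as_matrix()
def lidR(psi,th): # bar x, port y, axis; th=0: port along +left; clockwise positive
    return slope(psi)@R.from_euler('z',-th).as_matrix()
E
cat > fit.py <<'E'
from h import *
from scipy.optimize import least_squares
d=pickle.load(open("f0.pkl","rb"))
off={"scene":(155,150),"side":(165,155)}
# lid-frame / grip-frame points with crop pixels
L=[((0,80,-34),(525,398),(573,443)),((0,0,18),(605,122),(570,132)),((38,0,18),(495,88),(465,122)),((-38,0,18),(712,155),(678,138))]
dash=[((560,243),(538,262)),((553,297),(557,325))]
G=[((0,0,20),(222,252),(338,418)),((30,0,20),(173,185),(252,352)),((-30,0,20),(275,328),(428,482))]
def px(n,c): return (np.array(c)-2.5)/6+off[n]
def res(v,lab=False):
    P=v[:3];psi,th=v[3:5];gx,gz=v[5:7];out=[]
    A=lidR(psi,th);S=slope(psi)
    for i,n in enumerate(("scene","side")):
        for p in L: out.append(proj(d[n],P+A@np.array(p[0]))[0]-px(n,p[1+i]))
        for k in (0,1): out.append(proj(d[n],P+A@np.array([0,v[7+k],-23]))[0]-px(n,dash[k][i]))
        for p in G: out.append(proj(d[n],P+S@(np.array([gx,150,gz])+p[0]))[0]-px(n,p[1+i]))
    return np.concatenate(out)
best=min((least_squares(res,[400,-150,230,psi,th,0,0,25,40]) for psi in(-.5,0,.5) for th in(-1.5,-.7)),key=lambda s:s.cost)
v=best.x;print(np.round(v,3),best.cost);print(np.round(res(v).reshape(-1,2),1).tolist())
C=np.linalg.inv(best.jac.T@best.jac);print(np.round(np.sqrt(np.diag(C)),3))
np.save("v.npy",v)
E
python3 fit.py
```

```text
[ 5.79898e+02  3.28760e+01  1.98506e+02 -2.50000e-01 -7.70000e-01
  2.09300e+00  5.77200e+00  2.00760e+01  4.23590e+01] 37.18127597396989
[[0.8, 3.3], [1.2, -0.3], [0.0, -0.9], [2.7, 0.4], [0.5, 1.5], [0.4, 1.1], [-0.6, -0.3], [-2.5, -1.9], [0.8, 0.3], [-0.7, 1.9], [0.2, -2.2], [-1.5, -1.8], [0.5, -2.0], [-1.8, -0.5], [-1.3, -0.4], [0.6, 0.7], [-1.7, -0.5], [2.2, 2.2]]
[0.847 1.403 1.08  0.033 0.029 4.418 2.857 1.781 1.722]
```

```bash
cat >> h.py <<'E'
def rows(pos,Rt,n,p0=None,R0=None):
    """tool-frame constant-step rows from the present pose to the target"""
    from rig import r
    if p0 is None:
        s=r.sense();p0=s["eef_pos"];R0=R.from_euler('xyz',s["tcp_rot"]).as_matrix()
    w=R.from_matrix(R0.T@Rt).as_rotvec();Rk=R0;out=[]
    for k in range(n):
        out.append(np.r_[Rk.T@((np.array(pos)-p0)/n),w/n]);Rk=Rk@R.from_rotvec(w/n).as_matrix()
    for o in out: print(" ".join(f"{x:.1f}" for x in o[:3]),"|"," ".join(f"{x:.3f}" for x in o[3:]))
    print("total turn",np.linalg.norm(w))
def grasp(psi,th): # tool: z=-axis, y=-port direction
    A=lidR(psi,th); return np.column_stack([np.cross(-A[:,1],-A[:,2]),-A[:,1],-A[:,2]])
E
python3 - <<'E'
from h import *
from rig import r
v=np.load("v.npy");A=grasp(v[3],v[4]);n=-A[:,2]
d=pickle.load(open("f0.pkl","rb"))
s=r.sense();R0=R.from_euler('xyz',s["tcp_rot"]).as_matrix()
W=d["wrist"]["world_to_cam"];c=-W[:3,:3].T@W[:3,3]
print("cam in tool",R0.T@(c-s["eef_pos"]),"axes\n",np.round(R0.T@W[:3,:3].T,2))
t=v[:3]+130*n;print(t,A.round(2).tolist())
rows(t,A,16)
E
```

```text
cam in tool [  70.35712008    0.44904143 -140.84640246] axes
 [[-0.    0.96  0.28]
 [ 1.   -0.    0.  ]
 [ 0.    0.28 -0.96]]
[516.92210893  48.96967648 311.08952903] [[0.77, 0.41, 0.48], [0.52, -0.84, -0.12], [0.36, 0.35, -0.87]]
30.6 -28.3 -5.0 | -0.022 0.024 -0.005
30.9 -28.0 -4.9 | -0.022 0.024 -0.005
31.1 -27.7 -4.7 | -0.022 0.024 -0.005
31.4 -27.5 -4.5 | -0.022 0.024 -0.005
31.7 -27.2 -4.4 | -0.022 0.024 -0.005
31.9 -26.9 -4.2 | -0.022 0.024 -0.005
32.2 -26.7 -4.0 | -0.022 0.024 -0.005
32.4 -26.4 -3.8 | -0.022 0.024 -0.005
32.6 -26.2 -3.5 | -0.022 0.024 -0.005
32.8 -25.9 -3.3 | -0.022 0.024 -0.005
33.1 -25.7 -3.1 | -0.022 0.024 -0.005
33.3 -25.4 -2.8 | -0.022 0.024 -0.005
33.5 -25.2 -2.6 | -0.022 0.024 -0.005
33.7 -25.0 -2.3 | -0.022 0.024 -0.005
33.8 -24.7 -2.0 | -0.022 0.024 -0.005
34.0 -24.5 -1.7 | -0.022 0.024 -0.005
total turn 0.5313395115029961
```

Request:
arm_command(
  deltas=[
    {"tx": 31, "ty": -28, "tz": -5, "wx": -0.022, "wy": 0.024, "wz": -0.005},
    {"tx": 31, "ty": -28, "tz": -5, "wx": -0.022, "wy": 0.024, "wz": -0.005},
    {"tx": 31, "ty": -28, "tz": -5, "wx": -0.022, "wy": 0.024, "wz": -0.005},
    {"tx": 31, "ty": -27.5, "tz": -4.5, "wx": -0.022, "wy": 0.024, "wz": -0.005},
    {"tx": 31.5, "ty": -27, "tz": -4.5, "wx": -0.022, "wy": 0.024, "wz": -0.005},
    {"tx": 32, "ty": -27, "tz": -4, "wx": -0.022, "wy": 0.024, "wz": -0.005},
    {"tx": 32, "ty": -27, "tz": -4, "wx": -0.022, "wy": 0.024, "wz": -0.005},
    {"tx": 32, "ty": -26, "tz": -4, "wx": -0.022, "wy": 0.024, "wz": -0.005},
  ],
)

```text
schema error: expected keys hand, tx, ty, tz, wx, wy, wz
```

Request:
arm_command(
  deltas=[
    {"tx": 32.6, "ty": -26, "tz": -3.5, "wx": -0.022, "wy": 0.024, "wz": -0.005},
    {"tx": 33, "ty": -26, "tz": -3, "wx": -0.022, "wy": 0.024, "wz": -0.005},
    {"tx": 33, "ty": -26, "tz": -3, "wx": -0.022, "wy": 0.024, "wz": -0.005},
    {"tx": 33, "ty": -25.5, "tz": -3, "wx": -0.022, "wy": 0.024, "wz": -0.005},
    {"tx": 33.5, "ty": -25, "tz": -2.5, "wx": -0.022, "wy": 0.024, "wz": -0.005},
    {"tx": 34, "ty": -25, "tz": -2, "wx": -0.022, "wy": 0.024, "wz": -0.005},
    {"tx": 34, "ty": -25, "tz": -2, "wx": -0.022, "wy": 0.024, "wz": -0.005},
    {"tx": 34, "ty": -24.5, "tz": -2, "wx": -0.022, "wy": 0.024, "wz": -0.005},
  ],
)

```text
schema error: expected keys hand, tx, ty, tz, wx, wy, wz
```

Request:
arm_command(
  deltas=[
    {"tx": 0},
    {"tx": 0},
  ],
)

```text
schema error: expected keys hand, tx, ty, tz, wx, wy, wz
```

Run:
```python
from rig import r, imaging
import cv2, numpy as np, pickle
f=imaging.grab_frame("wrist")
pickle.dump(f,open("w1.pkl","wb"))
cv2.imwrite("pics/w1.png",cv2.resize(f["image"][:,:,::-1],(800,600),interpolation=cv2.INTER_CUBIC))
s=r.sense();print(s["clock"],s["eef_pos"],s["tcp_rot"],s["qpos"])
```

```text
0.2 [ 261.98322005 -567.11023777  230.80926347] [-3.14067299e+00  2.72640027e-05  4.32768973e-01] [-1.14042467e+00  3.53444513e-01  1.63385281e+00 -3.22103237e-05
  1.15521493e+00 -2.38428622e-03]
```

View pics/w1.png

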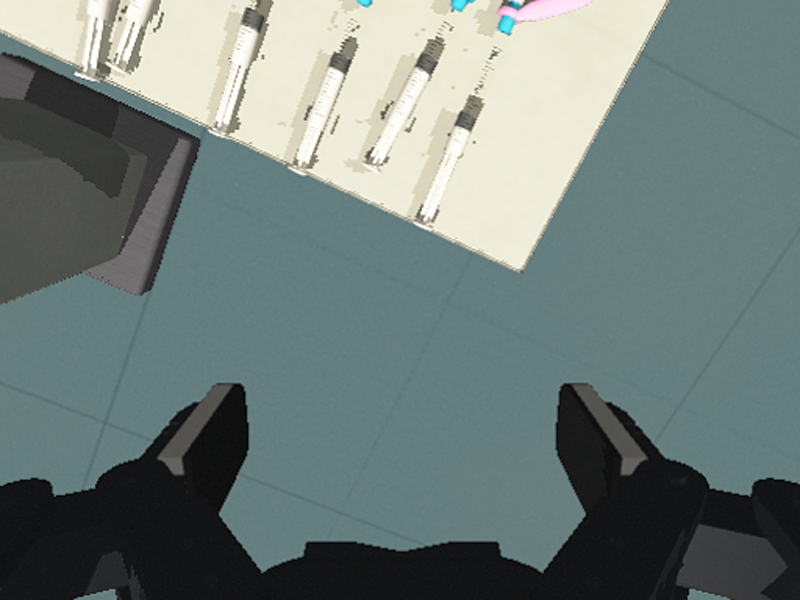

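The moves were refused because every row needs all seven keys, so the arm is still at its start (the wrist view shows only syringes and floor). I'll resend them in full.

Request:
arm_command(
  deltas=[
    {"hand": 85, "tx": 31, "ty": -28, "tz": -5, "wx": -0.022, "wy": 0.024, "wz": -0.005},
    {"hand": 85, "tx": 31, "ty": -28, "tz": -5, "wx": -0.022, "wy": 0.024, "wz": -0.005},
    {"hand": 85, "tx": 31, "ty": -28, "tz": -5, "wx": -0.022, "wy": 0.024, "wz": -0.005},
    {"hand": 85, "tx": 31, "ty": -27.5, "tz": -4.5, "wx": -0.022, "wy": 0.024, "wz": -0.005},
    {"hand": 85, "tx": 31.5, "ty": -27, "tz": -4.5, "wx": -0.022, "wy": 0.024, "wz": -0.005},
    {"hand": 85, "tx": 32, "ty": -27, "tz": -4, "wx": -0.022, "wy": 0.024, "wz": -0.005},
    {"hand": 85, "tx": 32, "ty": -27, "tz": -4, "wx": -0.022, "wy": 0.024, "wz": -0.005},
    {"hand": 85, "tx": 32, "ty": -26, "tz": -4, "wx": -0.022, "wy": 0.024, "wz": -0.005},
  ],
)

```text
clock: 1.2
eef_pos: [389.7, -258.6, 271.4]
tcp_rot: [2.959, -0.188, 0.49]
contact_force: [0.4, 0.1, -0.0]
opening: 0.996
grasp_force: 0.0
```

Request:
arm_command(
  deltas=[
    {"hand": 85, "tx": 32.6, "ty": -26, "tz": -3.5, "wx": -0.022, "wy": 0.024, "wz": -0.005},
    {"hand": 85, "tx": 33, "ty": -26, "tz": -3, "wx": -0.022, "wy": 0.024, "wz": -0.005},
    {"hand": 85, "tx": 33, "ty": -26, "tz": -3, "wx": -0.022, "wy": 0.024, "wz": -0.005},
    {"hand": 85, "tx": 33, "ty": -25.5, "tz": -3, "wx": -0.022, "wy": 0.024, "wz": -0.005},
    {"hand": 85, "tx": 33.5, "ty": -25, "tz": -2.5, "wx": -0.022, "wy": 0.024, "wz": -0.005},
    {"hand": 85, "tx": 34, "ty": -25, "tz": -2, "wx": -0.022, "wy": 0.024, "wz": -0.005},
    {"hand": 85, "tx": 34, "ty": -25, "tz": -2, "wx": -0.022, "wy": 0.024, "wz": -0.005},
    {"hand": 85, "tx": 34, "ty": -24.5, "tz": -2, "wx": -0.022, "wy": 0.024, "wz": -0.005},
  ],
)

```text
clock: 2.2
eef_pos: [518.9, 49.6, 309.7]
tcp_rot: [2.756, -0.362, 0.586]
contact_force: [1.4, -0.6, 0.6]
opening: 0.998
grasp_force: 0.0
```

Request:
arm_command(
  deltas=[
    {"hand": 85, "tx": 0, "ty": 0, "tz": 0, "wx": 0, "wy": 0, "wz": 0},
    {"hand": 85, "tx": 0, "ty": 0, "tz": 0, "wx": 0, "wy": 0, "wz": 0},
  ],
)

```text
clock: 2.45
eef_pos: [518.1, 48.0, 308.9]
tcp_rot: [2.758, -0.359, 0.586]
contact_force: [0.5, 0.3, -0.4]
opening: 1.0
grasp_force: 0.0
```

Run:
```python
from rig import r, imaging
import cv2, numpy as np, pickle
f=imaging.grab_frame("wrist")
pickle.dump(f,open("w1.pkl","wb"))
cv2.imwrite("pics/w1b.png",cv2.resize(f["image"][:,:,::-1],(800,600),interpolation=cv2.INTER_CUBIC))
s=r.sense();print(s["clock"],s["eef_pos"],s["tcp_rot"],s["qpos"])
```

```text
2.5 [518.09189865  47.44479447 308.98046941] [ 2.75754198 -0.35935812  0.58495557] [ 0.25225878 -0.11141246  2.09563864 -0.37899801  0.73330967  1.53742705]
```

View pics/w1b.png

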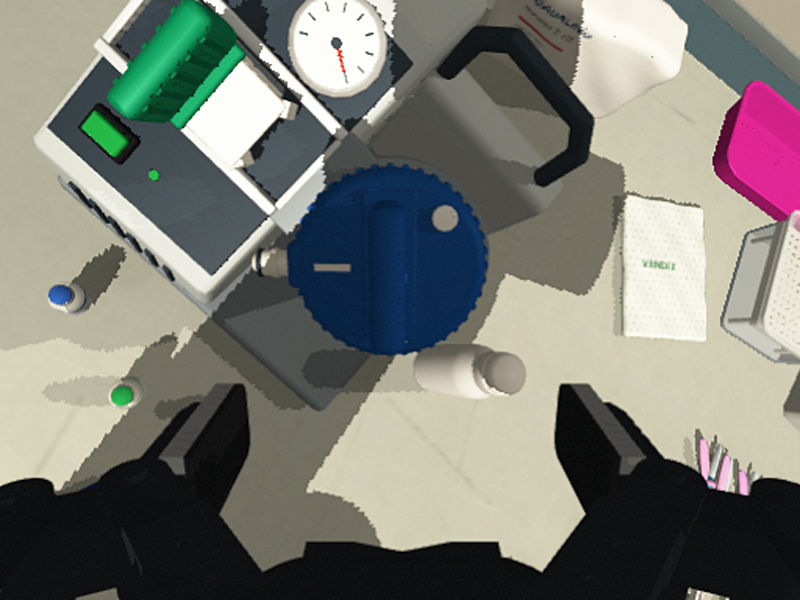

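The wrist view is square onto the lid: bar (388,275), port tip (257,263), dash (315–350,268), green grip top about (165,60). The bottle is close beside the lid at (470,370), and the vials are to the left. One enlarged crop for accurate points.

Run:
```python
import cv2,pickle
f=pickle.load(open("w1.pkl","rb"))
c=f["image"][0:230,60:330,::-1]
cv2.imwrite("pics/w1c.png",cv2.resize(cv2.convertScaleAbs(c,alpha=1.5,beta=25),None,fx=2.6,fy=2.6,interpolation=cv2.INTER_CUBIC))
```

```text
(no output)
```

View pics/w1c.png

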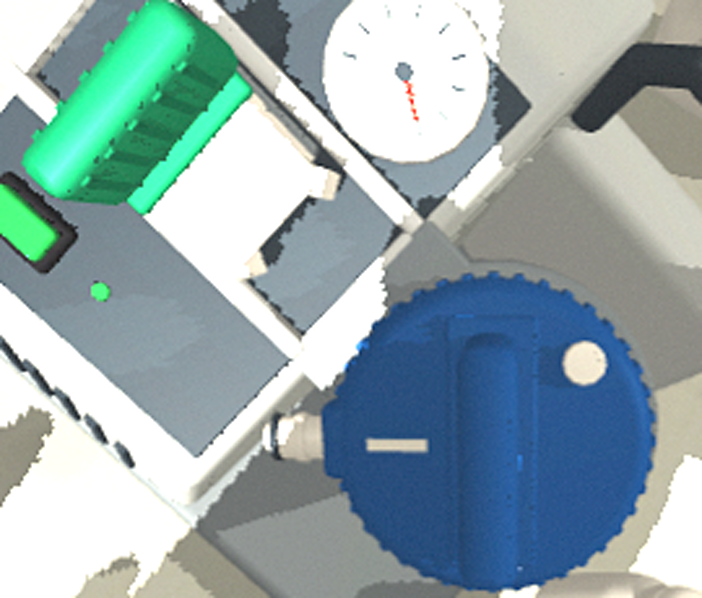

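```bash
cat >> fit.py <<'E'
print("--- with wrist")
f=pickle.load(open("w1.pkl","rb"))
wp=lambda c:(np.array(c)+.5)/2.6-.5+[60,0]
WL=[((0,80,-34),(270,437)),((0,0,18),(490,460)),((38,0,18),(490,335)),((-38,0,18),(490,583))]
WG=[((30,0,20),(172,5)),((-30,0,20),(42,178)),((0,0,20),(107,92))]
def res2(v):
    P=v[:3];A=lidR(v[3],v[4]);S=slope(v[3]);o=[]
    for p,c in WL: o.append(proj(f,P+A@np.array(p))[0]-wp(c))
    for k,c in ((0,(428,446)),(1,(367,445))): o.append(proj(f,P+A@np.array([0,v[7+k],-23]))[0]-wp(c))
    for p,c in WG: o.append(proj(f,P+S@(np.array([v[5],150,v[6]])+p))[0]-wp(c))
    a,b,c,l1,l2,a2,b2,l3,c2=v[9:18]
    for q,k in (((a,b,c),(193,457)),((a,b+l1,c),(0,288)),((a+l2,b,c),(290,362)),((a2,b2,c2),(425,215)),((a2,b2+l3,c2),(215,5))):
        o.append(proj(f,P+S@np.array(q))[0]-wp(k))
    return np.concatenate(o+[[(c+40)/15,(c2+40)/15]])
x0=np.r_[v,-40,90,-40,80,40,50,70,80,-40]
for wt in (1,0.4):
    b=least_squares(lambda x:np.r_[wt*res(x[:9]),res2(x)],x0,loss="soft_l1")
    print(np.round(b.x,3),b.cost);print(np.round(res2(b.x)[:-2].reshape(-1,2),1).tolist());print(np.round(res(b.x[:9]).reshape(-1,2),1).tolist())
    print(np.round(np.sqrt(np.diag(np.linalg.inv(b.jac.T@b.jac)))[:7],3))
np.save("v.npy",b.x)
A=grasp(b.x[3],b.x[4]);n=-A[:,2];print("target");rows(b.x[:3]+50*n,A,2)
E
python3 fit.py
```

```text
[ 5.79898e+02  3.28760e+01  1.98506e+02 -2.50000e-01 -7.70000e-01
  2.09300e+00  5.77200e+00  2.00760e+01  4.23590e+01] 37.18127597396989
[[0.8, 3.3], [1.2, -0.3], [0.0, -0.9], [2.7, 0.4], [0.5, 1.5], [0.4, 1.1], [-0.6, -0.3], [-2.5, -1.9], [0.8, 0.3], [-0.7, 1.9], [0.2, -2.2], [-1.5, -1.8], [0.5, -2.0], [-1.8, -0.5], [-1.3, -0.4], [0.6, 0.7], [-1.7, -0.5], [2.2, 2.2]]
[0.847 1.403 1.08  0.033 0.029 4.418 2.857 1.781 1.722]
--- with wrist
[ 5.79209e+02  3.31340e+01  1.98470e+02 -2.59000e-01 -7.62000e-01
  1.66400e+00  1.28700e+00  2.72770e+01  4.81550e+01 -8.56620e+01
  7.55660e+01 -4.00000e+01  8.64440e+01  5.04630e+01  3.45570e+01
  7.38360e+01  9.00930e+01 -4.00000e+01] 87.61929977280819
[[5.7, 0.1], [7.4, 7.6], [8.0, 6.5], [6.8, 5.5], [0.9, 0.2], [1.0, 0.3], [-0.2, -3.4], [-3.8, -0.4], [-2.7, -1.1], [1.8, 0.7], [-0.1, 0.1], [-1.1, -0.9], [-0.0, 0.0], [0.0, -0.0]]
[[0.4, 3.4], [1.5, -0.2], [0.2, -1.0], [2.9, 0.7], [0.1, 4.3], [-0.1, 3.5], [-1.4, 1.6], [-3.1, -0.1], [-0.1, 2.1], [-1.0, 2.1], [0.6, -2.0], [-1.3, -1.9], [1.0, -1.6], [-0.5, 3.0], [-0.4, 2.5], [-0.8, 2.5], [-3.0, 1.2],
[... 184 characters left out ...]
e+01
  7.08350e+01 -4.00000e+01  8.57790e+01  5.06500e+01  3.57390e+01
  6.95170e+01  8.96220e+01 -4.00000e+01] 47.47136759353486
[[0.4, 0.2], [1.6, 5.9], [1.0, 4.2], [2.1, 4.3], [0.2, -0.8], [0.2, -0.3], [0.0, -0.3], [-1.2, -1.4], [-1.2, -0.2], [1.3, 0.8], [-0.0, 0.0], [-1.0, -0.9], [-0.3, 0.2], [0.2, -0.2]]
[[0.2, 4.5], [0.6, 0.4], [-0.9, -0.1], [2.2, 1.1], [-0.3, 3.6], [-0.4, 2.8], [-4.6, 8.7], [-6.1, 7.0], [-3.5, 9.3], [0.1, 3.8], [0.9, -0.7], [-1.0, -0.2], [1.3, -0.7], [-0.6, 2.5], [-0.4, 2.0], [-4.5, 10.3], [-6.5, 9.1], [-3.2, 11.8]]
[1.005 0.776 2.017 0.011 0.019 1.947 3.363]
target
1.6 -3.3 37.5 | -0.001 0.002 -0.003
1.5 -3.3 37.5 | -0.001 0.002 -0.003
total turn 0.007174042701670257
```

```bash
cat > fit2.py <<'E'
import io,contextlib
with contextlib.redirect_stdout(io.StringIO()):
    exec(open("fit.py").read())
import copy
base={"scene":d["scene"],"side":d["side"],"w":f}
def tot(x):
    global f
    for i,n in enumerate(("scene","side","w")):
        g=copy.deepcopy(base[n]);W=g["world_to_cam"].copy();t=x[18+6*i:24+6*i]
        W[:3,:3]=R.from_rotvec(t[3:]).as_matrix()@W[:3,:3];W[:3,3]=W[:3,3]+t[:3]+(0)
        g["world_to_cam"]=W
        if n=="w": f=g
        else: d[n]=g
    pr=[x[18+6*i:24+6*i]/np.array([1.5]*3+[.003]*3) for i in range(3)]
    return np.r_[res(x[:9])/.8,res2(x[:18]),np.concatenate(pr)]
b=least_squares(tot,np.r_[x0,np.zeros(18)],loss="soft_l1")
x=b.x;np.set_printoptions(suppress=True)
print(np.round(x[:9],3),b.cost);print(np.round(x[18:].reshape(3,6),3).tolist())
t=tot(x);print(np.round(t[:36].reshape(-1,2),1).tolist());print(np.round(t[36:36+28].reshape(-1,2),1).tolist())
print(np.round(np.sqrt(np.diag(np.linalg.inv(b.jac.T@b.jac)))[:7],3))
np.save("v.npy",x)
A=grasp(x[3],x[4]);n=-A[:,2];rows(x[:3]+60*n,A,2)
E
python3 fit2.py
```

```text
[586.43   23.461 190.314  -0.262  -0.782   3.496   1.493  22.723  44.667] 53.1065686925473
[[-0.611, 2.537, -0.965, 0.0, -0.0, -0.001], [6.268, 0.013, -1.094, -0.001, -0.001, -0.001], [-12.244, 1.145, 0.148, -0.002, 0.001, 0.004]]
[[1.0, 3.1], [1.2, -0.5], [0.0, -1.1], [2.6, 0.2], [0.3, 2.5], [0.2, 1.8], [-1.8, -0.2], [-3.5, -1.9], [-0.5, 0.2], [0.1, 1.5], [1.2, -2.4], [-0.6, -1.8], [1.2, -2.2], [-0.6, 0.6], [-0.2, 0.4], [-0.9, 0.6], [-3.1, -0.7], [0.5, 2.2]]
[[3.1, -0.7], [0.2, 3.6], [-0.6, 4.8], [0.9, -0.3], [0.7, -2.1], [0.6, -1.5], [0.0, 0.4], [-0.9, -0.4], [-1.0, 0.7], [1.9, 0.6], [-0.1, 0.1], [-1.1, -0.9], [0.0, -0.0], [-0.0, 0.0]]
[2.547 3.243 2.254 0.012 0.014 1.648 1.636]
-0.6 3.1 39.4 | 0.000 0.003 -0.003
-0.7 3.1 39.4 | 0.000 0.003 -0.003
total turn 0.0075291249907890635
```

The crop gives port tip (270,437), bar top (490,335–582), and the panel edges that fix the unit's yaw. The wrist camera puts the bar about 5 mm off the static-camera estimate. I'll take the wrist value, descend with the fingers open, close gently and let the contact force settle it.

Request:
arm_command(
  deltas=[
    {"hand": 62, "tx": 0.5, "ty": -2.5, "tz": 25, "wx": -0.001, "wy": 0.002, "wz": -0.003},
    {"hand": 62, "tx": 0.5, "ty": -2.5, "tz": 30, "wx": -0.001, "wy": 0.002, "wz": -0.003},
    {"hand": 62, "tx": 0, "ty": -1, "tz": 30, "wx": 0, "wy": 0, "wz": 0},
    {"hand": 62, "tx": 0, "ty": 0, "tz": 20, "wx": 0, "wy": 0, "wz": 0},
    {"hand": 62, "tx": 0, "ty": 0, "tz": 0, "wx": 0, "wy": 0, "wz": 0},
    {"hand": 62, "tx": 0, "ty": 0, "tz": 0, "wx": 0, "wy": 0, "wz": 0},
  ],
)

```text
clock: 3.25
eef_pos: [567.5, 39.1, 217.3]
tcp_rot: [2.752, -0.362, 0.592]
contact_force: [0.0, -1.4, 0.5]
opening: 0.728
grasp_force: 0.0
```

Run:
```python
from rig import r, imaging
import cv2, numpy as np, pickle
f=imaging.grab_frame("wrist")
pickle.dump(f,open("w2.pkl","wb"))
cv2.imwrite("pics/w2.png",cv2.convertScaleAbs(cv2.resize(f["image"][:,:,::-1],(800,600),interpolation=cv2.INTER_CUBIC),alpha=1.5,beta=20))
s=r.sense();print(s["clock"],s["eef_pos"],s["tcp_rot"],s["qpos"])
```

```text
3.3 [567.68062052  39.36308745 217.60254488] [ 2.75201705 -0.36288295  0.59228792] [ 0.2037636   0.09226141  2.1285082  -0.49816551  0.49527794  1.64496005]
```

View pics/w2.png

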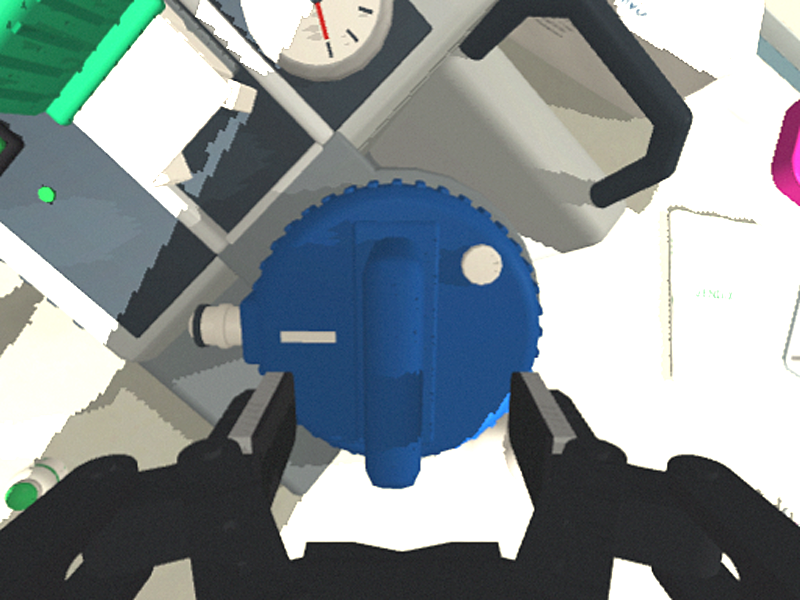

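The bar top (x about 395) sits about 2 mm to the left of the finger middle (402), lies parallel to the pads and is about 19 mm below the TCP. Next: shift, descend, close gently.

Request:
arm_command(
  deltas=[
    {"hand": 62, "tx": 0.5, "ty": -2, "tz": 12, "wx": 0, "wy": 0, "wz": 0},
    {"hand": 62, "tx": 0.5, "ty": 0, "tz": 12, "wx": 0, "wy": 0, "wz": 0},
    {"hand": 62, "tx": 0, "ty": 0, "tz": 6, "wx": 0, "wy": 0, "wz": 0},
    {"hand": 30, "tx": 0, "ty": 0, "tz": 0, "wx": 0, "wy": 0, "wz": 0},
    {"hand": 5, "tx": 0, "ty": 0, "tz": 0, "wx": 0, "wy": 0, "wz": 0},
    {"hand": 5, "tx": 0, "ty": 0, "tz": 0, "wx": 0, "wy": 0, "wz": 0},
    {"hand": 5, "tx": 0, "ty": 0, "tz": 0, "wx": 0, "wy": 0, "wz": 0},
    {"hand": 5, "tx": 0, "ty": 0, "tz": 0, "wx": 0, "wy": 0, "wz": 0},
  ],
  squeeze=20,
)

```text
clock: 4.3
eef_pos: [582.2, 38.1, 190.6]
tcp_rot: [2.752, -0.362, 0.593]
contact_force: [-0.0, -2.3, 0.4]
opening: 0.21
grasp_force: 23.2
```

Run:
```python
from h import *
from rig import r
s=r.sense();R0=R.from_euler('xyz',s["tcp_rot"]).as_matrix()
print(s["clock"],s["eef_pos"],s["tcp_rot"],s["opening"]*85.4,s["grasp_force"],"F tool",R0.T@s["contact_force"],"M tool",R0.T@s["wrist_torque"],s["qpos"])
```

```text
4.3 [582.18274386  38.05911147 190.6148207 ] [ 2.75219341 -0.3622238   0.5930587 ] 17.956175237923336 23.22622686624527 F tool [-1.1098375   2.10120142 -0.06722429] M tool [-0.37913278 -0.24644281  0.12613557] [ 0.19360986  0.15787119  2.12704132 -0.55404582  0.43611841  1.69963066]
```

Run:
```python
from h import *
from rig import r
s=r.sense();R0=R.from_euler('xyz',s["tcp_rot"]).as_matrix()
for psi in(-.25,-.262,-.274):
    L=slope(psi).T@(-R0[:,1]); th=np.arctan2(L[0],L[1]); 
    print(psi,"theta",th,"tool z in slope",(slope(psi).T@R0[:,2]).round(3), "rotvec to aligned",R.from_matrix(R0.T@grasp(psi,0)).as_rotvec().round(4))
```

```text
-0.25 theta -0.7729582041387972 tool z in slope [ 0.002 -0.008 -1.   ] rotvec to aligned [0.008  0.0013 0.7729]
-0.262 theta -0.7833309481461463 tool z in slope [ 0.002 -0.002 -1.   ] rotvec to aligned [ 0.0024 -0.0011  0.7833]
-0.274 theta -0.7937215800844365 tool z in slope [ 0.002  0.004 -1.   ] rotvec to aligned [-0.0033 -0.0034  0.7937]
```

Grip is centred (2 N side load) and the lid stands at about -0.78 rad. First I'll turn it 0.70, then check.

Request:
arm_command(
  deltas=[
    {"hand": 5, "tx": 0, "ty": 0, "tz": 0, "wx": 0, "wy": 0, "wz": 0},
    {"hand": 5, "tx": 0, "ty": 0, "tz": 0.1, "wx": 0, "wy": 0, "wz": 0.1},
    {"hand": 5, "tx": 0, "ty": 0, "tz": 0.1, "wx": 0, "wy": 0, "wz": 0.12},
    {"hand": 5, "tx": 0, "ty": 0, "tz": 0.1, "wx": 0, "wy": 0, "wz": 0.12},
    {"hand": 5, "tx": 0, "ty": 0, "tz": 0.1, "wx": 0, "wy": 0, "wz": 0.12},
    {"hand": 5, "tx": 0, "ty": 0, "tz": 0.1, "wx": 0, "wy": 0, "wz": 0.12},
    {"hand": 5, "tx": 0, "ty": 0, "tz": 0.1, "wx": 0, "wy": 0, "wz": 0.12},
    {"hand": 5, "tx": 0, "ty": 0, "tz": 0, "wx": 0, "wy": 0, "wz": 0},
  ],
  squeeze=60,
)

```text
clock: 5.3
eef_pos: [582.4, 39.0, 189.9]
tcp_rot: [3.094, -0.523, -0.167]
contact_force: [-2.8, 4.7, 1.8]
opening: 0.203
grasp_force: 62.1
```

```bash
cat > st.py <<'E'
from h import *
from rig import r,imaging
f=imaging.grab_frame("wrist");pickle.dump(f,open("w3.pkl","wb"))
cv2.imwrite("pics/w3.png",cv2.convertScaleAbs(cv2.resize(f["image"][:,:,::-1],(800,600),interpolation=cv2.INTER_CUBIC),alpha=1.3,beta=20))
s=r.sense();R0=R.from_euler('xyz',s["tcp_rot"]).as_matrix()
print(s["clock"],s["eef_pos"],s["opening"]*85.4,s["grasp_force"],"F tool",R0.T@s["contact_force"],"M tool",R0.T@s["wrist_torque"],s["qpos"])
print("to aligned",R.from_matrix(R0.T@grasp(-.262,0)).as_rotvec().round(4))
E
python3 st.py
```

```text
5.35 [582.4513504   38.99230515 189.88276915] 17.14747487818734 62.066325545310974 F tool [-1.23418198 -4.31347449 -4.78034362] M tool [ 0.34550738 -0.30378381  0.18341453] [ 0.19445798  0.15941076  2.12722389 -0.55411272  0.43378731  2.40105415]
to aligned [ 0.0002 -0.0017  0.0831]
```

View pics/w3.png

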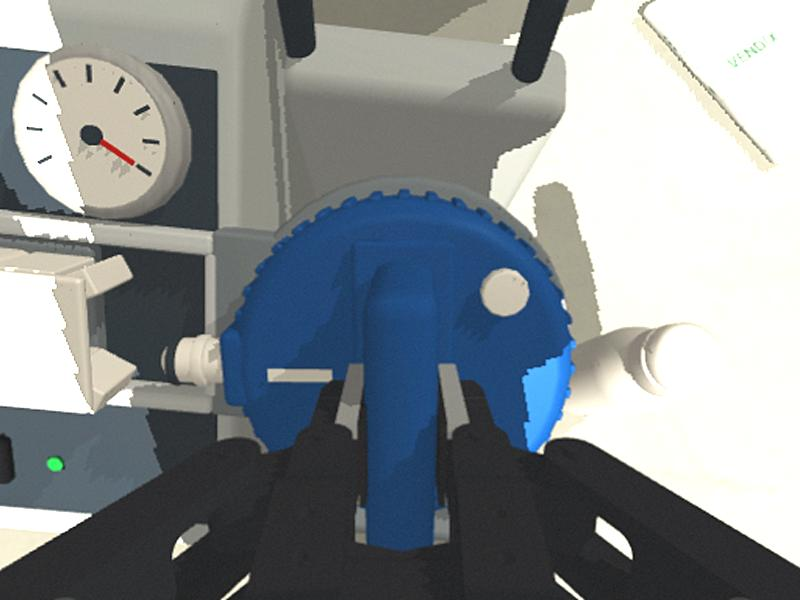

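The wrist view now shows the port tip at (165,360) level with the dash (268–332,375). The coupler mouth lies between prong tips (130,277) and (135,368), and the rails slope slightly down to the right. I'll check the remaining angle by projection and with line detection.

Run:
```python
from h import *
from rig import r
f=pickle.load(open("w3.pkl","rb"))
s=r.sense();R0=R.from_euler('xyz',s["tcp_rot"]).as_matrix();z=R0[:,2]
k=1.5625;np.set_printoptions(suppress=True,precision=1)
for dz in (13,10,16):
    P=s["eef_pos"]-dz*z
    A=np.column_stack([R0[:,0],-R0[:,1],-z])
    print("dz",dz,"port tip",proj(f,P+A@[0,80,-34])[0]*k,"dash",proj(f,P+A@np.array([0,45,-23]))[0]*k,"rim",proj(f,P+A@np.array([55,0,-30]))[0]*k)
    for a in (0.083,0.12,.15):
        B=A@R.from_euler('z',-a).as_matrix()
        print(a,[ (proj(f,P+B@np.array([gx,100,h]))[0]*k) for gx,h in((0,-34),(16.5,-26),(-16.5,-26),(16.5,-18),(-16.5,-18))])
# line directions -> implied unit-left angle in the tool x,y plane
g=cv2.cvtColor(f["image"],cv2.COLOR_RGB2GRAY)
ls=cv2.createLineSegmentDetector().detect(g)[0][:,0]
W=f["world_to_cam"];M=R0.T@W[:3,:3].T
for l in ls:
    q=l.reshape(2,2);
    if np.hypot(*(q[1]-q[0]))<28 or abs(q[1,1]-q[0,1])>.25*abs(q[1,0]-q[0,0]): continue
    u=np.c_[cv2.undistortPoints(q.reshape(-1,1,2),f["mtx"],f["D"]).reshape(-1,2),[1,1]]*[1,-1,-1]
    n=M@np.cross(u[0],u[1]) # plane normal in tool frame; dir d=(a,-1,0): n.d=0
    print((q*k).round(0).ravel(),"alpha",round(float(n[1]/n[0]),4))
```

```text
dz 13 port tip [161.1 361.2] dash [256.6 374.9] rim [398.6 195.9]
0.083 [array([ 98.3, 338.2]), array([ 79.4, 297.4]), array([ 88.7, 394.4]), array([ 63.1, 305.2]), array([ 73.8, 406.3])]
0.12 [array([ 97.6, 327.7]), array([ 80.5, 286.1]), array([ 86. , 383.9]), array([ 64.2, 293.3]), array([ 70.9, 395.4])]
0.15 [array([ 97.3, 319.2]), array([ 81.8, 276.8]), array([ 84.1, 375.3]), array([ 65.5, 283.6]), array([ 68.8, 386.4])]
dz 10 port tip [164.9 357.7] dash [259.1 371. ] rim [398.6 195. ]
0.083 [array([103.3, 335. ]), array([ 85.1, 294.7]), array([ 93.9, 390.2]), array([ 69.4, 302.2]), array([ 79.5, 401.7])]
0.12 [array([102.6, 324.7]), array([ 86.2, 283.5]), array([ 91.3, 379.9]), array([ 70.5, 290.5]), array([ 76.7, 391. ])]
0.15 [array([102.4, 316.3]), array([ 87.5, 274.5]), array([ 89.4, 371.4]), array([ 71.8, 281. ]), array([ 74.7, 382.1])]
dz 16 port tip [157.  364.9] dash [254. 379.] rim [398.5 196.9]
0.083 [array([ 93.1, 341.5]), array([ 73.5, 300.2]), array([ 83.2, 398.7]), array([ 56.6, 308.3]), array([ 67.8, 411.1])]
0.12 [array([ 92.4, 330.9]), array([ 74.6, 288.7]), array([ 80.5, 388.1]), array([ 57.7, 296.2]), array([ 64.8, 400. ])]
0.15 [array([ 92.1, 322.2]), array([ 75.9, 279.3]), array([ 78.5, 379.3]), array([ 58.9, 286.3]), array([ 62.7, 390.8])]
[  1. 405.  91. 413.] alpha 0.1103
[ 91. 242. 208. 254.] alpha 0.1088
[ 1. 45. 52. 51.] alpha 0.0984
[ 89. 513.   1. 505.] alpha 0.1114
[ 92. 223.  16. 214.] alpha 0.1222
[214. 230.  93. 221.] alpha 0.0786
[329. 369. 269. 368.] alpha 0.0187
[ 52. 276.   1. 272.] alpha 0.0906
[145.  61. 214.  69.] alpha 0.1064
[269. 381. 325. 381.] alpha 0.0081
[ 91. 256.  31. 251.] alpha 0.0955
[134. 406. 214. 413.] alpha 0.1122
[  1. 526.  58. 531.] alpha 0.1133
[423.  35. 319.  23.] alpha 0.1042
[106.  59.  56.  58.] alpha 0.0093
[222. 226. 272. 230.] alpha 0.0789
```

The rails give about 0.108 remaining, the dash already leads by about 0.01, and the mouth suggests slightly more. I'll turn a further 0.105.

Request:
arm_command(
  deltas=[
    {"hand": 5, "tx": 0, "ty": 0, "tz": 0, "wx": 0, "wy": 0, "wz": 0.05},
    {"hand": 5, "tx": 0, "ty": 0, "tz": 0.1, "wx": 0, "wy": 0, "wz": 0.055},
    {"hand": 5, "tx": 0, "ty": 0, "tz": 0, "wx": 0, "wy": 0, "wz": 0},
    {"hand": 5, "tx": 0, "ty": 0, "tz": 0, "wx": 0, "wy": 0, "wz": 0},
    {"hand": 5, "tx": 0, "ty": 0, "tz": 0, "wx": 0, "wy": 0, "wz": 0},
  ],
)

```text
clock: 5.98
eef_pos: [582.6, 39.1, 189.8]
tcp_rot: [-3.129, -0.525, -0.287]
contact_force: [-3.3, 5.5, 2.7]
opening: 0.203
grasp_force: 62.0
```

```bash
python3 st.py
cat > ln.py <<'E'
from h import *
from rig import r
f=pickle.load(open("w3.pkl","rb"));s=r.sense();R0=R.from_euler('xyz',s["tcp_rot"]).as_matrix();k=1.5625
ls=cv2.createLineSegmentDetector().detect(cv2.cvtColor(f["image"],cv2.COLOR_RGB2GRAY))[0][:,0]
M=R0.T@f["world_to_cam"][:3,:3].T
for l in ls:
    q=l.reshape(2,2);
    if np.hypot(*(q[1]-q[0]))<28 or abs(q[1,1]-q[0,1])>.2*abs(q[1,0]-q[0,0]): continue
    u=np.c_[cv2.undistortPoints(q.reshape(-1,1,2),f["mtx"],f["D"]).reshape(-1,2),[1,1]]*[1,-1,-1]
    n=M@np.cross(u[0],u[1]);print((q*k).round(0).ravel(),"alpha",round(float(n[1]/n[0]),4))
E
python3 ln.py
```

```text
6.025 [582.54012797  39.14865606 189.80439994] 17.191896216745107 62.045690417289734 F tool [-2.44699504 -4.80320393 -4.41655682] M tool [ 0.4187062  -0.35875494  0.14710373] [ 0.19457245  0.15963892  2.12720546 -0.55411155  0.43336068  2.50583481]
to aligned [-0.0002 -0.0018 -0.0216]
[  3. 441. 103. 441.] alpha 0.0067
[ 48. 539.   1. 539.] alpha -0.0022
[ 85. 274. 200. 274.] alpha 0.0006
[128. 253.  19. 254.] alpha -0.0159
[329. 369. 269. 368.] alpha 0.0161
[204. 251. 130. 251.] alpha -0.0087
[ 48. 311.   1. 312.] alpha -0.0197
[269. 381. 325. 381.] alpha 0.0099
[ 87. 288.  30. 288.] alpha -0.0089
[122.  91. 188.  91.] alpha 0.0035
[147. 430. 218. 431.] alpha 0.0185
[210. 404. 142. 404.] alpha -0.0028
[446.  34. 290.  34.] alpha -0.0002
[212. 245. 261. 244.] alpha -0.0281
[103. 259. 183. 259.] alpha 0.0004
```

The rails now read parallel to the tool's y axis (about 0.00), so the lid is aligned. Release, back off, and move over the coupler grip.

Request:
arm_command(
  deltas=[
    {"hand": 40, "tx": 0, "ty": 0, "tz": 0, "wx": 0, "wy": 0, "wz": 0},
    {"hand": 50, "tx": 0, "ty": 0, "tz": 0, "wx": 0, "wy": 0, "wz": 0},
    {"hand": 50, "tx": 0, "ty": 0, "tz": -30, "wx": 0, "wy": 0, "wz": -0.01},
    {"hand": 50, "tx": 0, "ty": 0, "tz": -40, "wx": 0, "wy": 0, "wz": 0},
    {"hand": 50, "tx": 0, "ty": -45, "tz": -20, "wx": 0, "wy": 0, "wz": 0},
    {"hand": 50, "tx": 0, "ty": -45, "tz": 0, "wx": 0, "wy": 0, "wz": 0},
    {"hand": 50, "tx": 0, "ty": -30, "tz": 0, "wx": 0, "wy": 0, "wz": 0},
    {"hand": 50, "tx": 0, "ty": -20, "tz": 0, "wx": 0, "wy": 0, "wz": 0},
  ],
)

```text
clock: 7.02
eef_pos: [576.8, 186.0, 268.1]
tcp_rot: [-3.137, -0.525, -0.274]
contact_force: [-0.8, -0.7, 0.1]
opening: 0.585
grasp_force: 0.0
```

Request:
arm_command(
  deltas=[
    {"hand": 50, "tx": 0, "ty": -10, "tz": 0, "wx": 0, "wy": 0, "wz": 0},
    {"hand": 50, "tx": 0, "ty": 0, "tz": 0, "wx": 0, "wy": 0, "wz": 0},
    {"hand": 50, "tx": 0, "ty": 0, "tz": 0, "wx": 0, "wy": 0, "wz": 0},
  ],
)

```text
clock: 7.4
eef_pos: [579.1, 193.4, 268.1]
tcp_rot: [-3.137, -0.525, -0.276]
contact_force: [-0.1, -0.2, 0.6]
opening: 0.586
grasp_force: 0.0
```

```bash
python3 st.py; python3 ln.py
```

```text
7.45 [579.05989224 193.36429708 268.13420542] 50.0726041055047 0.0 F tool [ 0.39843252  0.51748048 -0.36397272] M tool [-0.00188654 -0.18849295  0.02182133] [ 0.52039928  0.13173954  1.94928846 -0.54728269  0.75076838  2.71312264]
to aligned [ 0.0025 -0.0012 -0.0121]
[448. 541. 495. 541.] alpha 0.0023
[308. 541. 366. 542.] alpha 0.027
[737.  14. 624.  14.] alpha 0.0059
[311. 227. 556. 230.] alpha 0.013
[401. 550. 450. 541.] alpha -0.2357
[444. 340. 542. 340.] alpha 0.0009
[321. 339. 388. 339.] alpha 0.0142
[483. 426. 325. 424.] alpha 0.0134
[325. 442. 485. 445.] alpha 0.0174
[366. 328. 317. 327.] alpha 0.0181
[634.  62. 718.  63.] alpha 0.011
[433. 213. 372. 213.] alpha 0.0037
[562. 215. 433. 214.] alpha 0.0054
[372. 214. 312. 213.] alpha 0.0039
[395. 383. 349. 382.] alpha 0.0092
[312. 105. 474. 106.] alpha 0.0104
[593. 442. 678. 447.] alpha 0.0588
[577. 105. 663. 105.] alpha 0.0033
```

View pics/w3.png

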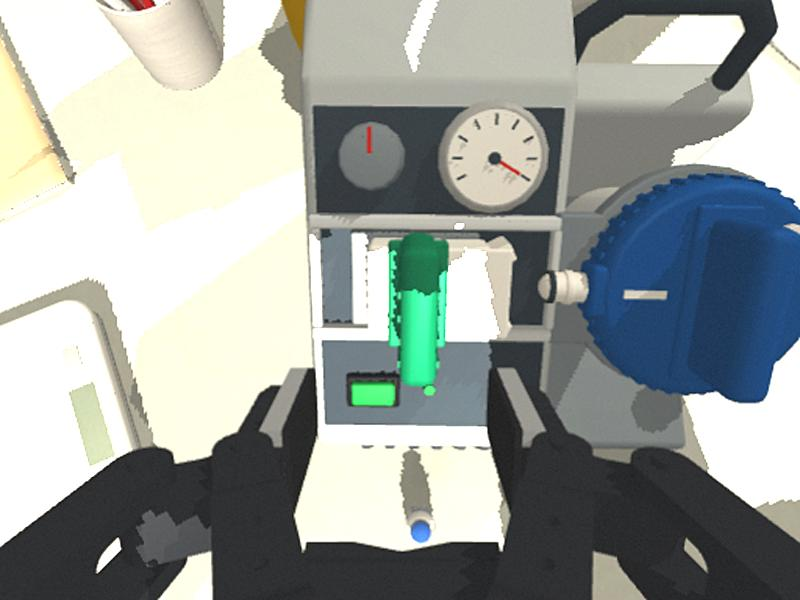

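The port (545,286) is level with the coupler mouth (512, about 289). The green grip is at column 418 against finger middle 402, about 6.7 mm towards tool +y. Correct, descend and grip.

Request:
arm_command(
  deltas=[
    {"hand": 50, "tx": 1, "ty": 3.5, "tz": 20, "wx": 0, "wy": 0, "wz": 0},
    {"hand": 50, "tx": 1, "ty": 3, "tz": 25, "wx": 0, "wy": 0, "wz": 0},
    {"hand": 50, "tx": 0, "ty": 0, "tz": 25, "wx": 0, "wy": 0, "wz": 0},
    {"hand": 50, "tx": 0, "ty": 0, "tz": 15, "wx": 0, "wy": 0, "wz": 0},
    {"hand": 30, "tx": 0, "ty": 0, "tz": 0, "wx": 0, "wy": 0, "wz": 0},
    {"hand": 5, "tx": 0, "ty": 0, "tz": 0, "wx": 0, "wy": 0, "wz": 0},
    {"hand": 5, "tx": 0, "ty": 0, "tz": 0, "wx": 0, "wy": 0, "wz": 0},
    {"hand": 5, "tx": 0, "ty": 0, "tz": 0, "wx": 0, "wy": 0, "wz": 0},
  ],
  squeeze=25,
)

```text
clock: 8.45
eef_pos: [620.3, 176.3, 196.3]
tcp_rot: [-3.137, -0.525, -0.276]
contact_force: [0.3, -2.5, 1.0]
opening: 0.185
grasp_force: 28.2
```

```bash
python3 st.py
```

```text
8.5 [620.31373914 176.37490133 196.26352374] 15.535709259055213 28.336370587348938 F tool [ 0.47861064  2.69597703 -1.84429349] M tool [-0.68889791 -0.13110935  0.24353035] [ 0.45055881  0.26841311  1.96169746 -0.62969379  0.59341335  2.76814406]
to aligned [ 0.0018 -0.0019 -0.0117]
```

Gripped (16 mm). Slide towards the lid along tool +y.

Request:
arm_command(
  deltas=[
    {"hand": 5, "tx": 0, "ty": 6, "tz": 0, "wx": 0, "wy": 0, "wz": 0},
    {"hand": 5, "tx": 0, "ty": 6, "tz": 0, "wx": 0, "wy": 0, "wz": 0},
    {"hand": 5, "tx": 0, "ty": 6, "tz": 0, "wx": 0, "wy": 0, "wz": 0},
    {"hand": 5, "tx": 0, "ty": 6, "tz": 0, "wx": 0, "wy": 0, "wz": 0},
    {"hand": 5, "tx": 0, "ty": 6, "tz": 0, "wx": 0, "wy": 0, "wz": 0},
    {"hand": 5, "tx": 0, "ty": 6, "tz": 0, "wx": 0, "wy": 0, "wz": 0},
    {"hand": 5, "tx": 0, "ty": 5, "tz": 0, "wx": 0, "wy": 0, "wz": 0},
    {"hand": 5, "tx": 0, "ty": 0, "tz": 0, "wx": 0, "wy": 0, "wz": 0},
  ],
  squeeze=45,
)

```text
clock: 9.5
eef_pos: [609.9, 140.3, 196.4]
tcp_rot: [-3.129, -0.527, -0.277]
contact_force: [-5.9, 18.9, 1.9]
opening: 0.173
grasp_force: 49.0
```

```bash
python3 st.py
```

```text
9.55 [609.9335927  140.30258139 196.38076142] 14.901072890080208 49.010379910469055 F tool [ -8.08247413 -16.14964522  -7.60253857] M tool [ 2.0844595  -1.74537919  0.25722572] [ 0.38872574  0.23070505  2.01467243 -0.61672518  0.54548345  2.7092078 ]
to aligned [-0.0056 -0.003  -0.0124]
```

Request:
arm_command(
  deltas=[
    {"hand": 5, "tx": -0.5, "ty": 2, "tz": -0.3, "wx": 0, "wy": 0, "wz": 0},
    {"hand": 5, "tx": -0.3, "ty": 2, "tz": 0, "wx": 0, "wy": 0, "wz": 0},
    {"hand": 5, "tx": 0, "ty": 0, "tz": 0, "wx": 0, "wy": 0, "wz": 0},
  ],
)

```text
clock: 9.93
eef_pos: [609.8, 139.9, 196.5]
tcp_rot: [-3.122, -0.529, -0.276]
contact_force: [4.2, 31.7, -9.5]
opening: 0.178
grasp_force: 47.7
```

```bash
python3 st.py
```

```text
9.975 [609.85028698 139.94434581 196.51079484] 15.20550048961673 47.76164352893829 F tool [ -8.76837637 -31.98300431   6.58419918] M tool [ 4.52206926 -1.93559334  0.22621239] [ 0.3850633   0.22802281  2.01907101 -0.61487776  0.53549133  2.70478639]
to aligned [-0.0123 -0.0051 -0.0122]
```

The coupler is against a hard stop at 104.4 mm from the lid's axis (105 is home). Relax the push, open, and retreat.

Request:
arm_command(
  deltas=[
    {"hand": 5, "tx": 0.3, "ty": -3, "tz": 0, "wx": 0, "wy": 0, "wz": 0},
    {"hand": 25, "tx": 0, "ty": 0, "tz": 0, "wx": 0, "wy": 0, "wz": 0},
    {"hand": 40, "tx": 0, "ty": 0, "tz": 0, "wx": 0, "wy": 0, "wz": 0},
    {"hand": 45, "tx": 0, "ty": 0, "tz": -10, "wx": 0, "wy": 0, "wz": 0},
    {"hand": 45, "tx": 0, "ty": 0, "tz": -40, "wx": 0, "wy": 0, "wz": 0},
    {"hand": 45, "tx": 0, "ty": -20, "tz": -40, "wx": 0, "wy": 0, "wz": 0},
    {"hand": 45, "tx": 0, "ty": -20, "tz": 0, "wx": 0, "wy": 0, "wz": 0},
    {"hand": 45, "tx": 0, "ty": 0, "tz": 0, "wx": 0, "wy": 0, "wz": 0},
  ],
)

```text
clock: 10.98
eef_pos: [576.0, 187.6, 273.8]
tcp_rot: [-3.136, -0.526, -0.274]
contact_force: [-0.0, 0.1, -0.6]
opening: 0.525
grasp_force: 0.0
```

```bash
python3 st.py; python3 ln.py
python3 - <<'E'
from h import *
from rig import r
# numeric check: green grip and dash positions in the wrist picture, projected against the model
f=pickle.load(open("w3.pkl","rb"));im=f["image"].astype(int)
g=(im[:,:,1]>im[:,:,0]*1.6)&(im[:,:,1]>im[:,:,2]*1.3)&(im[:,:,1]>60)
n,l,st,c=cv2.connectedComponentsWithStats(g.astype(np.uint8));print("green",[(st[i].tolist()) for i in range(1,n) if st[i,4]>60])
u=np.array([.2725,.962,0]);nn=slope(-.276)[:,2];lid=np.array([582.54,39.15,189.8])
for D in (105,100,110,142): print(D,proj(f,lid+u*D+nn*(13+20)+0*u)[0],proj(f,lid+u*D+nn*(13-20))[0])
b=(im[:,:,2]>im[:,:,0]*1.6)&(im[:,:,2]>im[:,:,1]*1.4);n,l,st,c=cv2.connectedComponentsWithStats(b.astype(np.uint8));print("blue",[st[i].tolist() for i in range(1,n) if st[i,4]>300])
E
```

```text
11.025 [575.48914265 186.63371544 272.91363293] 44.864404850457255 0.0 F tool [-0.27408717 -0.12165843  0.62163074] M tool [-0.05611838 -0.20470122  0.03261406] [ 0.51134136  0.11552874  1.95630734 -0.53850799  0.75429406  2.69392283]
to aligned [ 0.0021 -0.0008 -0.0104]
[310. 541. 355. 541.] alpha -0.0075
[337. 231. 417. 231.] alpha 0.0011
[474. 424. 329. 422.] alpha 0.0163
[401. 550. 451. 541.] alpha -0.2372
[720.  21. 608.  21.] alpha 0.0056
[353. 541. 400. 550.] alpha 0.2399
[308. 338. 444. 340.] alpha 0.0144
[427. 329. 308. 325.] alpha 0.0364
[327. 440. 478. 443.] alpha 0.0189
[466. 216. 401. 218.] alpha -0.0193
[638.  67. 702.  68.] alpha 0.0059
[546. 217. 468. 217.] alpha -0.0047
[378. 215. 308. 215.] alpha -0.0028
[304. 110. 456. 111.] alpha 0.0086
[386. 381. 339. 381.] alpha -0.0016
[423. 230. 540. 231.] alpha 0.0107
[509. 339. 560. 337.] alpha -0.0401
[470. 237. 425. 237.] alpha -0.001
[620. 442. 665. 445.] alpha 0.0586
[562. 110. 651. 110.] alpha 0.0059
[515. 254. 567. 254.] alpha 0.0102
green [[298, 151, 30, 95, 1966], [287, 156, 11, 66, 400], [218, 243, 28, 16, 413]]
105 [312.13774697 207.51879121] [304.23699245 190.14424426]
100 [319.88727861 207.54319468] [310.81570755 190.16164153]
110 [304.39201783 207.49451603] [297.66090522 190.12685518]
142 [254.89906596 207.34215325] [255.62985527 190.01574225]
blue [[363, 113, 149, 144, 15991]]
```

Run:
```python
from h import *
f=pickle.load(open("w3.pkl","rb"));im=f["image"].astype(int)
g=(im[:,:,1]>im[:,:,0]*1.6)&(im[:,:,1]>im[:,:,2]*1.3)&(im[:,:,1]>60)
for y in (160,180,200,215,230,238):
    x=np.where(g[y,280:335])[0]+280;print(y,x.min(),x.max())
S=slope(-.276);lid=np.array([582.54,39.15,189.8])+13*S[:,2]
for D in (98,102,105,108,112): print(D,proj(f,np.array([lid+S@np.array([-24,D+s,20]) for s in(-8,8)])).round(1).tolist())
# dash centre (white on blue) against tool-aligned model
print("port/dash model",proj(f,np.array([lid+S@np.array([0,y,-24]) for y in(23,44)])).round(1).tolist())
w=(im.min(2)>110);w[:, :380]=0;w[:170]=0;w[210:]=0;w[:,450:]=0
n,l,st,c=cv2.connectedComponentsWithStats(w.astype(np.uint8));print([(st[i].tolist(),c[i].round(1).tolist()) for i in range(1,n) if st[i,4]>20])
```

```text
160 290 325
180 288 325
200 288 324
215 287 323
230 299 323
238 299 306
98 [[333.0, 241.7], [308.9, 241.6]]
102 [[327.0, 241.6], [302.9, 241.5]]
105 [[322.5, 241.6], [298.4, 241.5]]
108 [[318.0, 241.6], [293.9, 241.5]]
112 [[312.0, 241.6], [287.9, 241.5]]
port/dash model [[410.2, 189.0], [382.8, 188.9]]
[([388, 186, 26, 5, 84], [399.0, 188.6])]
```

The grip edges (299–323 px) put the coupler 104.6 mm from the lid axis, so it is home. The dash lies on the coupler line and the robot touches nothing.

```bash
python3 -c "
from rig import r
print(r.sign_off())"
```

```text
the job is handed in; nothing more can be done
None
```

I screwed the lid on until its port pointed at the coupler (within about 0.02 rad) and slid the coupler to its end stop, 104.6 mm from the lid's axis (105 is home). I let go, touching nothing, and handed the job in at about 11 s of 48. I saw no contact with the bottle or vials but did not re-measure them, and the hand-in gave no verdict.

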